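# Let the chestnuts drop into the food processor bowl

## Task

Press down the paddle of the dispenser lever whose spout has the open grey bowl under it, and keep it down until both chestnuts of that lane have dropped into the bowl; then let go so that the gate closes again. Do it by touch alone: leave the other lever shut, do not touch the chestnuts, bowl or jar, and do not pick up or shift anything that stands around.

Things in the scene. Friction and masses are not known exactly. Their poses are not given: they have to be found in the camera images.
- dispenser: Fixed two-lane chute dispenser, wooden base 210 x 140 mm, 12 mm thick. Origin: on the counter, on its middle line. Its -y: the way the chutes slope down and the spouts open (to the robot's right, world -y within 0.2 rad); z up. Aluminium lanes along y at x = +70 (far lane, farther from the robot) and -70 mm (near lane), 49 mm wide. Wooden posts beside each axle (y = +50) reach 212 mm, its highest parts.
- jar: Closed glass jar with a steel lid, 72 mm across, 88 mm high, under the other spout. Origin: centre of its underside. Leave it alone.
- bowl: Open grey plastic food processor bowl, loose, 124 mm across, 85 mm high, floor 5 mm, a 44 mm high hub in its middle and a loop handle on its +x side reaching 96 mm from the centre. Origin: centre of its underside. It stands ready under the spout of the near or the far lane (varies), centre about 45 mm beyond the lip. Not to be moved.
- far_lever (a joint): Angle of the far steel rocking lever over its lane; axle level along the dispenser's x at y = +50, z = 200 mm; the gate plate hangs from its other end (y = -50). 0: level, gate shut. Grows as the paddle is pressed to a hard stop at 0.42 rad, gate fully up; a chestnut passes from about 0.27. A spring shuts it on release. The paddle takes about 1.5 N at first, 3 N at the stop.
- far_paddle (a point): Middle of the top of the far lever's press paddle, a steel plate 45 x 45 x 6 mm at the end away from the spout, 142 mm from the axle on its +y side; level at rest, 203 mm above the counter, with only the counter below. At the stop it has sunk 58 mm and moved 11 mm towards the axle. At rest its axes are the dispenser's.
- far_spout (a point): Middle of the lip of the far lane's spout, 115 mm above the counter, at the chute floor's end; the floor slopes down to it at 15.5 degrees. Axes as the dispenser's.
- far_nut1: Peeled chestnut, tan ball 32 mm across, about 16 g, in the far lane, resting against the gate. Origin: its centre. Must not be touched by the robot.
- far_nut2: Peeled chestnut, tan ball 32 mm across, about 16 g, in the far lane, next behind the first. Origin: its centre. Must not be touched by the robot.
- near_lever (a joint): Angle of the near steel rocking lever over its lane; axle level along the dispenser's x at y = +50, z = 200 mm; the gate plate hangs from its other end (y = -50). 0: level, gate shut. Grows as the paddle is pressed to a hard stop at 0.42 rad, gate fully up; a chestnut passes from about 0.27. A spring shuts it on release. The paddle takes about 1.5 N at first, 3 N at the stop.
- near_paddle (a point): Middle of the top of the near lever's press paddle, a steel plate 45 x 45 x 6 mm at the end away from the spout, 142 mm from the axle on its +y side; level at rest, 203 mm above the counter, with only the counter below. At the stop it has sunk 58 mm and moved 11 mm towards the axle. At rest its axes are the dispenser's.
- near_spout (a point): Middle of the lip of the near lane's spout, 115 mm above the counter, at the chute floor's end; the floor slopes down to it at 15.5 degrees. Axes as the dispenser's.
- near_nut1: Peeled chestnut, tan ball 32 mm across, about 16 g, in the near lane, resting against the gate. Origin: its centre. Must not be touched by the robot.
- near_nut2: Peeled chestnut, tan ball 32 mm across, about 16 g, in the near lane, next behind the first. Origin: its centre. Must not be touched by the robot.
- spatula: Stainless steel spatula 270 mm long lying flat along its own x beyond the scraper; origin: under its middle. Bystander.
- scraper: Green hard silicone scraper 230 mm long, 50 mm wide, 16 mm high, lying flat along its own x beyond the bowl and jar; origin on its underside, near the middle. Bystander.
- pusher: Clear plastic feed-chute pusher standing upright some 90 mm beyond the paddles, away from the spouts, 68 mm across at its top flange, 105 mm high; origin: centre of its underside. Bystander.

How it is judged:
On the way, in this order (a step that is already met when the one before it is completed fails the run):
1. the lever of the lane over the bowl is being pressed by the fingers (more than 0.08 rad) (((x of bowl in the frame of dispenser above 0 m and value of joint far_lever above 0.08 rad and contact force between the fingers and far_lever above 0.2 N) or (x of bowl in the frame of dispenser below 0 m and value of joint near_lever above 0.08 rad and contact force between the fingers and near_lever above 0.2 N))).
2. both chestnuts of that lane are in the bowl while its lever is still down (more than 0.15 rad) (((x of bowl in the frame of dispenser above 0 m and value of joint far_lever above 0.15 rad and horizontal distance between each of far_nut1, far_nut2 and bowl below 0.056 m and z of far_nut1 in the frame of bowl between 0 and 0.075 m and z of far_nut2 in the frame of bowl between 0 and 0.075 m) or (x of bowl in the frame of dispenser below 0 m and value of joint near_lever above 0.15 rad and horizontal distance between each of near_nut1, near_nut2 and bowl below 0.056 m and z of near_nut1 in the frame of bowl between 0 and 0.075 m and z of near_nut2 in the frame of bowl between 0 and 0.075 m))), for 0.05 s.
At the end, for the whole second after the job is handed in: Both chestnuts of the lane over the bowl lie in it (within 56 mm of its axis, below 75 mm); the other two within 15 mm of their start; both levers within 0.04 rad of shut; bowl upright (0.1 rad), on the counter, at rest; bowl, jar and bystanders within 30 mm of their start (((x of bowl in the frame of dispenser above 0 m and horizontal distance between each of far_nut1, far_nut2 and bowl below 0.056 m and z of far_nut1 in the frame of bowl between 0 and 0.075 m and z of far_nut2 in the frame of bowl between 0 and 0.075 m and distance of each of near_nut1, near_nut2 from where it was at the start of the episode below 0.015 m) or (x of bowl in the frame of dispenser below 0 m and horizontal distance between each of near_nut1, near_nut2 and bowl below 0.056 m and z of near_nut1 in the frame of bowl between 0 and 0.075 m and z of near_nut2 in the frame of bowl between 0 and 0.075 m and distance of each of far_nut1, far_nut2 from where it was at the start of the episode below 0.015 m)) and value of joint each of far_lever, near_lever below 0.04 rad and angle between bowl's own z axis and vertical below 0.1 rad and height (world z) of bowl below 0.008 m and linear speed of bowl below 0.03 m/s and distance of each of bowl, spatula, scraper, pusher, jar from where it was at the start of the episode below 0.03 m); the robot touches nothing.
It fails at once if the other lane's lever is pressed (more than 0.08 rad) ((x of bowl in the frame of dispenser above 0 m and value of joint near_lever above 0.08 rad) or (x of bowl in the frame of dispenser below 0 m and value of joint far_lever above 0.08 rad)).
It fails at once if the robot touches a chestnut, the bowl or the jar (more than 0.5 N) (contact force between any of the fingers, the arm and far_nut1 above 0.5 N or contact force between any of the fingers, the arm and far_nut2 above 0.5 N or contact force between any of the fingers, the arm and near_nut1 above 0.5 N or contact force between any of the fingers, the arm and near_nut2 above 0.5 N or contact force between any of the fingers, the arm and bowl above 0.5 N or contact force between any of the fingers, the arm and jar above 0.5 N).
It fails at once if the bowl or a bystander is shifted more than 30 mm or lifted (distance of any of bowl, spatula, scraper, pusher, jar from where it was at the start of the episode above 0.03 m).
It fails at once if a chestnut is out of both bowl and dispenser, down on the counter ((height (world z) of far_nut1 below 0.03 m and horizontal distance between far_nut1 and bowl above 0.064 m) or (height (world z) of far_nut2 below 0.03 m and horizontal distance between far_nut2 and bowl above 0.064 m) or (height (world z) of near_nut1 below 0.03 m and horizontal distance between near_nut1 and bowl above 0.064 m) or (height (world z) of near_nut2 below 0.03 m and horizontal distance between near_nut2 and bowl above 0.064 m)).
It also fails if it takes over 29 s, if anything falls off the work surface, if the arm or the gripper's body presses on something with over 40 N, if the wrist force passes 120 N, or if a joint passes its speed limit or range.

## Robot

A 6-joint arm with a two-finger parallel gripper is mounted at the origin on the work surface. World frame = base frame: x ahead of the robot, y to its left, z up, the work surface at z = 0. Lengths are in m, angles in rad, forces in N, time in s.
With the tool pointing down it reaches from about 0.4 to 0.825 m from the base axis. Payload 7 kg.
Tool frame: the origin (TCP) lies between the finger pads; the fingertips stand 11 mm ahead of it and the grasp point (between the pads) lies 8 mm behind it (arm.tips_ahead is the distance from the TCP to the fingertips, in m); z points along the fingers, x is the direction in which the jaws open and shut, and the axes are right-handed (so a half turn about z gives the same grasp; the last joint's range is limited). The gripper opens to 88 mm and grips with 3 to 60 N. Pads are 19 mm wide; open, the fingers measure 130 mm over their backs; the gripper's body (78 mm by 193 mm) begins 47 mm behind the grasp point.
Start: joints at [1.47, 0.359, 0.012, 0, -1.224, -0.288], TCP at [0.256, 0.625, 0.238] pointing down, gripper open.
Joint ranges: [-3.07, 3.07], [-1.43, 2.12], [-1.02, 1.25], [-3.03, 1.67], [-3.05, -0], [-3.03, 3.03]. Speed limits (rad/s): [2.39, 2.39, 3.01, 3.14, 3.14, 3.14].

## Interface

Orientations are given as [roll, pitch, yaw] about the fixed x, y, z axes, in that order (R = Rz(yaw) Ry(pitch) Rx(roll)).
In Python, from station import arm, optics, finder gives the robot as it stands. The module is installed in compiled form; this text tells all that it offers.
- The arm moves only by the tool apply_moves, never from a script. Its argument "increments" is one flat list of numbers, 6 for each row, row after row: the shift along the world's x, y, z in m, then the turn, a rotation vector about the world's x, y, z in rad. In form: [tx, ty, tz, rx, ry, rz, tx, ty, tz, rx, ry, rz, ...]. A call has 1 to 20 rows; each row shifts and turns the pose as measured when the row begins; what a row does not reach is not made up. A row lasts 1/12 s, in which the tool goes at most 41.7 mm and 7.16 degrees, less where a joint would pass 70% of its speed; a pose out of reach is approached as far as the arm can. A call with a gripper value outside its range is refused whole. "hand" is the closure, from 0 (fully open) to 1 (shut), set as the call begins (left out, the last holds). The fingers move at their own pace and stop on an object; "force" is the grip in N (left out, the last holds). Time passes only in rows, so rows that do not move let the fingers close. It gives the time, the measured TCP pose, the force and the opening at its end, in the units of the state.
- arm.get_state(): the state, without advancing time (a new reading comes with each control period).
- optics.grab_frame(name): name is "side" or "top"; returns the picture (420x560x3 uint8, red, green, blue); there is no depth.
- optics.camera_model(name): a dict with "fx", "fy", "cx", "cy" (pixels), "dist_coeffs" ([k1, k2, p1, p2, k3] as OpenCV has them; the pictures are not rectified), "world_to_cam" (4x4, takes a point from world to camera coordinates). Camera axes: x right, y up, looking along -z (the intrinsics and any distortion apply to the point x, -y, -z); pixel columns grow to the right and rows downward; lengths in m; the calibration is good to about 2 mm. A picture is of the moment at which its call begins. camera_model takes no time and is no camera call.
- arm.job_done(): hands the job in, once; it reports no verdict.
Trained networks look in the newest picture that a camera, given by its name, has taken for a name from the list of things; names that differ only in an ending like _2 or _b are one class to them, and where a whole thing is asked for, a point or a joint stands for the part that bears it (a point fixed in the world has none). Each returns a list of dicts, best first, with "conf" (0 to 1); they miss things now and then, are a little off and sometimes report something else, mostly with a low value. They report only what shows in the picture. A call takes as long as a camera call.
- finder.find_in(camera, name): "box" ([left, top, right, bottom] in pixels, round what is visible of it).
- finder.landmark_of(camera, name): "point" ([column, row] in pixels: a listed point, or the origin of a listed thing).
The state is a dict: "t": time; "q": joint angles; "qd": joint speeds; "joint_efforts": joint torques, N m; "eef_pos": TCP position; "ee_rot": TCP orientation; "force": force on the tool from outside, world axes, zero at the start; "moment": the same for the moment, N m; "width": finger opening in m.
Only numpy, scipy, OpenCV 4.12 (cv2) and the standard library are available. Lean on these libraries where they do the work, as an engineer would, in place of code of your own. Each camera call takes 0.05 s, during which the arm holds its last target. There are 200 camera calls.

## Working session

There is one attempt and no reset: what is moved stays moved. The work goes in short steps, Python scripts to look and compute and a tool call to move; the robot and the scene stay as the last step left them, time stands still between calls to the robot, and variables do not carry over. Pictures are saved under pics/ and viewed, about 8 in all and at most 12, crops included, and the job is handed in when it is done.

Besides the shell and the picture viewer there is one more tool, called after "Call:" by a JSON object that holds its "method" and its "body". apply_moves: Moves the arm, as the interface text tells. Its arguments: {"type":"object","properties":{"increments":{"type":"array"},"hand":{"type":"number"},"force":{"type":"number"}},"required":["increments"]}

```bash
mkdir -p pics; cat > h.py <<'E'
import numpy as np, cv2
from station import arm, optics, finder
def ray(cam,p):
    m=optics.camera_model(cam);K=np.array([[m['fx'],0,m['cx']],[0,m['fy'],m['cy']],[0,0,1]])
    u=cv2.undistortPoints(np.array([[p]],float),K,np.array(m['dist_coeffs']))[0,0]
    T=np.array(m['world_to_cam']);R=T[:3,:3];d=R.T@np.array([u[0],-u[1],-1]);return -R.T@T[:3,3],d
def atz(cam,p,z):
    o,d=ray(cam,p);return o+d*(z-o[2])/d[2]
def proj(cam,P):
    m=optics.camera_model(cam);K=np.array([[m['fx'],0,m['cx']],[0,m['fy'],m['cy']],[0,0,1]])
    T=np.array(m['world_to_cam']);c=T[:3,:3]@np.array(P)+T[:3,3];c=c*[1,-1,-1]
    return cv2.projectPoints(c.reshape(1,3),np.zeros(3),np.zeros(3),K,np.array(m['dist_coeffs']))[0].ravel()
E
python3 - <<'E'
from h import *
Z=dict(far_paddle=.203,near_paddle=.203,far_spout=.115,near_spout=.115,bowl=0,jar=0,dispenser=0,pusher=0)
for c in('top','side'):
    im=optics.grab_frame(c);cv2.imwrite(f'pics/{c}0.png',im[:,:,::-1])
    for n,z in Z.items():
        for r in finder.landmark_of(c,n)[:2]: print(c,n,np.round(r['point']),round(r['conf'],2),atz(c,r['point'],z).round(3))
print(arm.get_state())
E
```

```text
top far_paddle [190. 176.] 0.78 [0.649 0.243 0.203]
top far_paddle [356. 241.] 0.69 [ 0.474 -0.181  0.203]
top near_paddle [185. 228.] 0.57 [0.512 0.254 0.203]
top far_spout [296. 188.] 0.7 [ 0.635 -0.033  0.115]
top near_spout [295. 242.] 0.58 [ 0.485 -0.03   0.115]
top bowl [311. 196.] 0.98 [ 0.638 -0.081  0.   ]
top bowl [292. 244.] 0.27 [ 0.491 -0.023  0.   ]
top dispenser [268. 219.] 0.7 [0.567 0.05  0.   ]
top dispenser [296. 192.] 0.23 [ 0.65  -0.037  0.   ]
top pusher [171. 219.] 0.76 [0.571 0.343 0.   ]
side far_paddle [233. 131.] 0.73 [0.65  0.238 0.203]
side far_paddle [327. 308.] 0.69 [ 0.387 -0.278  0.203]
side near_paddle [187. 153.] 0.88 [0.511 0.26  0.203]
side near_paddle [319. 249.] 0.63 [ 0.486 -0.181  0.203]
side far_spout [307. 209.] 0.62 [ 0.624 -0.039  0.115]
side near_spout [262. 236.] 0.72 [ 0.488 -0.015  0.115]
side near_spout [262. 233.] 0.24 [ 0.495 -0.01   0.115]
side bowl [316. 249.] 0.96 [ 0.617 -0.08  -0.   ]
side jar [277. 277.] 0.85 [ 0.485 -0.062  0.   ]
side dispenser [263. 236.] 0.8 [0.56  0.054 0.   ]
side dispenser [278. 278.] 0.67 [ 0.483 -0.066  0.   ]
side pusher [193. 189.] 0.88 [0.556 0.337 0.   ]
side pusher [237. 208.] 0.71 [0.588 0.182 0.   ]
{'t': 0.9, 'q': array([ 1.47010574e+00,  3.58552059e-01,  1.19222950e-02, -2.93567378e-05,
       -1.22411071e+00, -2.88155074e-01]), 'qd': array([ 0.00149855, -0.00109336,  0.0002379 , -0.00010968, -0.00063693,
       -0.00273265]), 'joint_efforts': array([-1.17736511e-05, -5.82361794e+01,  2.93296409e+01,  7.00240955e+00,
        1.23838620e-02, -1.04570739e-05]), 'eef_pos': array([0.25587109, 0.62460109, 0.23759669]), 'ee_rot': array([ 3.14155031e+00,  4.57041513e-05, -1.95965196e+00]), 'force': array([-0.01900831,  0.22149811,  0.5223661 ]), 'moment': array([-0.00943231, -0.02559564, -0.04020841]), 'width': 0.0879375564228789}
```

View pics/top0.png

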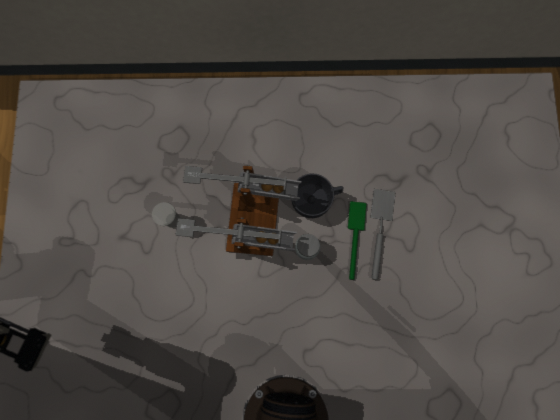

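View pics/side0.png

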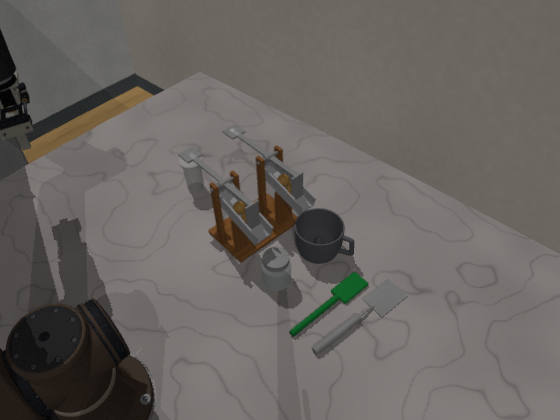

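Top view: the bowl (312,196) is under the far lane's spout and the jar (306,245) under the near one. The far paddle is at about (192,175), which puts it at (0.649, 0.241). Both cameras agree to about 5 mm. I'll approach above it with the fingers shut.

Call:
{"method": "apply_moves", "body": {"hand": 1, "force": 10, "increments": [0,0,0.02,0,0,0,0.013,-0.012,0.01,0,0,0.02,0.026,-0.025,0,0,0,0.02,0.026,-0.025,0,0,0,0.02,0.026,-0.025,0,0,0,0.02,0.026,-0.025,0,0,0,0.02,0.026,-0.025,0,0,0,0.02,0.026,-0.025,0,0,0,0.02,0.026,-0.025,0,0,0,0.02,0.026,-0.025,0,0,0,0.02,0.026,-0.025,0,0,0,0.02,0.026,-0.025,0,0,0,0.02,0.026,-0.025,0,0,0,0.02,0.026,-0.025,0,0,0,0.02,0.026,-0.025,0,0,0,0.02,0.026,-0.025,0,0,0,0,0.013,-0.012,0,0,0,0,0,0,0,0,0,0]}}

```text
t: 2.4
eef_pos: [0.659, 0.2311, 0.2692]
ee_rot: [-3.139, 0.002, -1.658]
force: [-0.4, 0.1, -0.7]
width: 0.0007
```

Call:
{"method": "apply_moves", "body": {"increments": [-0.008,0.012,-0.015,0,0,0,0,0,-0.02,0,0,0,0,0,0,0,0,0]}}

```text
t: 2.65
eef_pos: [0.6525, 0.2412, 0.2336]
ee_rot: [-3.137, 0.003, -1.663]
force: [-0.8, 0.1, -1.0]
width: 0.0005
```

```bash
python3 - <<'E'
from h import *
s=arm.get_state();P=s['eef_pos'];print(P,s['force'])
out=[]
for c,(a,b) in(('top',(150,120)),('side',(180,70))):
    im=optics.grab_frame(c)[:,:,::-1].copy()
    q=proj(c,P-[0,0,.011]);q2=proj(c,[.649,.241,.203]);print(c,q,q2)
    k=im[b:b+120,a:a+100];k=cv2.resize(k,None,fx=4,fy=4,interpolation=2)
    cv2.drawMarker(k,tuple(int(v) for v in (q-[a,b])*4),(0,0,255),0,12);cv2.drawMarker(k,tuple(int(v) for v in (q2-[a,b])*4),(0,255,0),1,12);out.append(k)
cv2.imwrite('pics/c1.png',np.clip(np.hstack(out).astype(float)*1.6,0,255))
E
```

```text
[0.65247047 0.24119675 0.23355656] [-0.75534044  0.09172096 -1.01022701]
top [189.50625184 172.82381861] [191.12345873 176.08473641]
side [232.06979472 124.26275679] [231.81505722 130.96186257][ WARN:0@3.049] global loadsave.cpp:1063 imwrite_ Unsupported depth image for selected encoder is fallbacked to CV_8U.
```

View pics/c1.png

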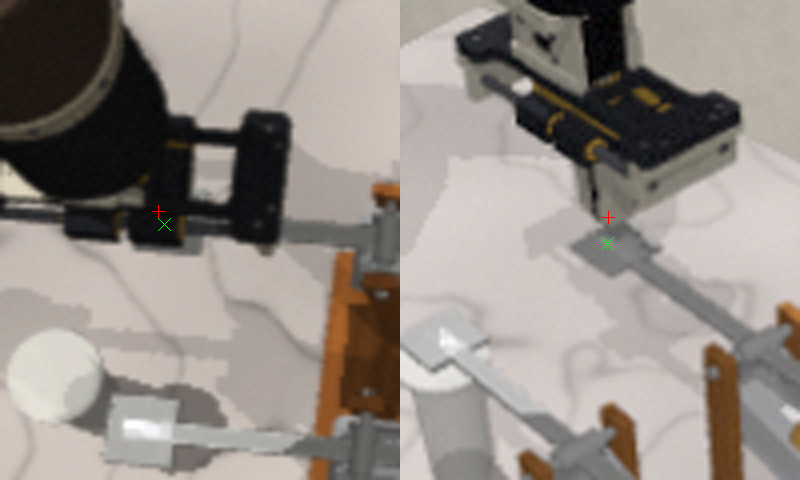

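Picture: the shut fingertips (red, at crop 158,212 and 608,217) hang over the middle of the far paddle (green), clear of the near lever. Pressing down now.

Call:
{"method": "apply_moves", "body": {"increments": [-0.003,0,-0.008,0,0,0,0,0,-0.01,0,0,0,0,0,-0.01,0,0,0,0,-0.001,-0.01,0,0,0,0,-0.002,-0.01,0,0,0,0,-0.002,-0.01,0,0,0]}}

```text
t: 3.25
eef_pos: [0.6524, 0.24, 0.1822]
ee_rot: [-3.124, 0.011, -1.659]
force: [-0.8, 0.5, 1.9]
width: 0.0003
```

Call:
{"method": "apply_moves", "body": {"increments": [0,-0.003,-0.01,0,0,0,0,-0.003,-0.008,0,0,0,0,-0.002,-0.005,0,0,0]}}

```text
t: 3.5
eef_pos: [0.652, 0.2314, 0.1558]
ee_rot: [-3.124, 0.011, -1.658]
force: [-8.5, 5.6, 24.4]
width: 0.0008
```

The 24 N means it is on the hard stop. I'll ease off slightly and hold.

Call:
{"method": "apply_moves", "body": {"increments": [0,0,0.003,0,0,0,0,0,0,0,0,0,0,0,0,0,0,0,0,0,0,0,0,0,0,0,0,0,0,0,0,0,0,0,0,0,0,0,0,0,0,0,0,0,0,0,0,0,0,0,0,0,0,0,0,0,0,0,0,0,0,0,0,0,0,0,0,0,0,0,0,0]}}

```text
t: 4.5
eef_pos: [0.6524, 0.2318, 0.1586]
ee_rot: [-3.123, 0.013, -1.658]
force: [-1.6, 1.4, 3.8]
width: 0.0006
```

```bash
cat > look.py <<'E'
import sys
from h import *
s=arm.get_state();print(s['t'],s['eef_pos'],s['force'])
a=optics.grab_frame('top')[140:280,220:360,::-1];b=optics.grab_frame('side')[110:280,220:360,::-1]
for c in('top','side'):
    for n in('far_nut1','near_nut1'):
        print(c,n,[(np.round(r['point']),round(r['conf'],2)) for r in finder.landmark_of(c,n)])
k=np.hstack([cv2.resize(a,(395,480),interpolation=2),cv2.resize(b,(395,480),interpolation=2)])
cv2.imwrite(sys.argv[1],np.clip(k.astype(float)*1.7,0,255).astype('uint8'))
E
python3 look.py pics/c2.png
```

```text
4.5 [0.65238798 0.23184111 0.15856941] [-1.60947687  1.3894395   3.83808508]
top far_nut1 [(array([315., 209.]), 0.65), (array([312., 189.]), 0.61)]
top near_nut1 [(array([267., 236.]), 0.63), (array([272., 241.]), 0.37)]
side far_nut1 [(array([325., 234.]), 0.63), (array([258., 237.]), 0.43)]
side near_nut1 [(array([252., 215.]), 0.57), (array([239., 209.]), 0.49), (array([193., 187.]), 0.45), (array([237., 148.]), 0.44)]
```

View pics/c2.png

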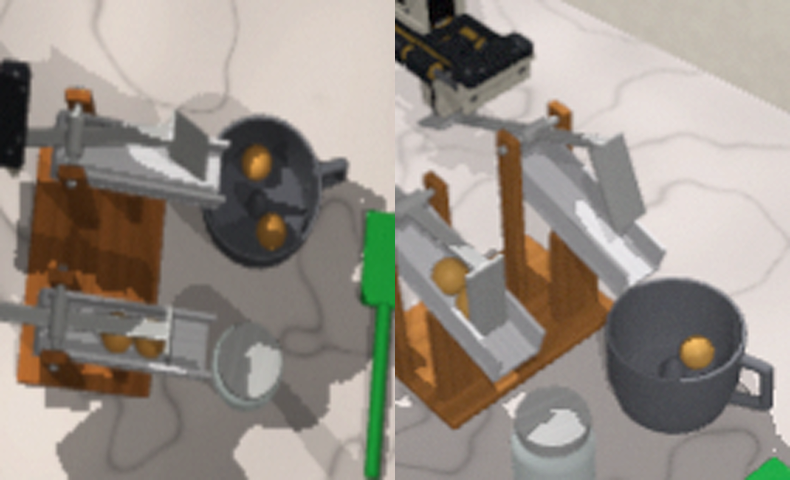

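Picture: both chestnuts are in the bowl (top pixels 312,189 and 315,209), the far lane is empty and the near lane still holds its two nuts. Now releasing smoothly and rising clear.

Call:
{"method": "apply_moves", "body": {"increments": [0,0,0,0,0,0,0,0,0,0,0,0,0,0.003,0.01,0,0,0,0,0.003,0.01,0,0,0,0,0.002,0.01,0,0,0,0,0.001,0.01,0,0,0,0,0,0.012,0,0,0,0,0,0.015,0,0,0,0,0,0.02,0,0,0,0,0,0.02,0,0,0,0,0,0.01,0,0,0,0,0,0,0,0,0,0,0,0,0,0,0,0,0,0,0,0,0,0,0,0,0,0,0]}}

```text
t: 6.05
eef_pos: [0.6513, 0.2398, 0.2857]
ee_rot: [-3.124, 0.011, -1.659]
force: [-0.5, 0.4, -0.5]
width: 0.0006
```

```bash
python3 look.py pics/c3.png
```

```text
6.05 [0.65131801 0.23984984 0.28573472] [-0.46823245  0.39076692 -0.49567582]
top far_nut1 [(array([314., 189.]), 0.65), (array([315., 209.]), 0.6), (array([184., 229.]), 0.16)]
top near_nut1 [(array([293., 242.]), 0.67), (array([274., 238.]), 0.55), (array([265., 239.]), 0.52)]
side far_nut1 [(array([327., 232.]), 0.65)]
side near_nut1 [(array([278., 274.]), 0.66), (array([238., 212.]), 0.59), (array([249., 217.]), 0.56)]
```

View pics/c3.png

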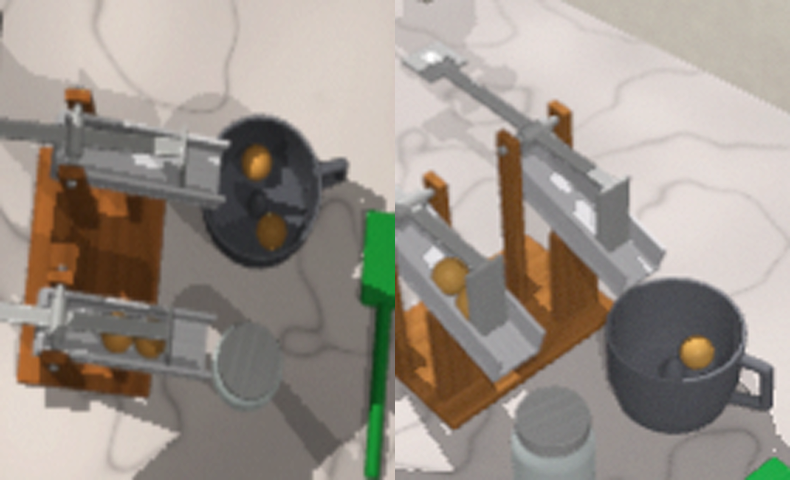

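The far gate is shut, both chestnuts are at rest in the bowl (crop 257,162 and 272,232), the near nuts haven't moved and the arm is clear. Handing in.

```bash
python3 -c "
from station import arm
print(arm.job_done())"
```

```text
the job is handed in; nothing more can be done
None
```

I pressed the far lever with the fingers shut, because the bowl stood under the far spout. I held it at its stop until both chestnuts had dropped into the bowl, then let it rise, lifted the arm clear and handed in at about 6 s of the 29 s allowed. The station gives no verdict on hand-in.

**Last checks:**
- **Chestnuts and gate:** the final pictures show the far gate shut and both far chestnuts lying in the bowl. The near chestnuts and near lever are unmoved.
- **Surroundings:** the bowl, jar and what shows of the scraper look unmoved. The spatula and pusher were outside the final crops, and the arm passed well above the pusher.
- **Touch:** the wrist force at the end was under 1 N, so the arm was touching nothing. It peaked at about 24 N along the vertical when the lever met its stop.

**Disagreements:** the finder gave a few false chestnut hits at the near spout and jar (conf up to 0.67). It also found only one of the two bowl chestnuts from the side camera, where the bowl wall hides the other.

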